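Set a slack thermostatic basin knob to its mark from the cold side

ROBOT

A 7-joint arm with a two-finger parallel gripper is mounted at the origin on the work surface. World frame = base frame: x ahead of the robot, y to its left, z up, the work surface at z = 0. Lengths are in m, angles in rad, forces in N, time in s.
With the tool pointing down it reaches from about 0.425 to 0.925 m from the base axis. Payload 6.8 kg.
Tool frame: the origin (TCP) lies midway between the tips of the shut fingers; the grasp point (between the pads) lies 19 mm behind it; z points along the fingers, y is the line along which they close (so a half turn about z gives the same grasp; the last joint's range is limited). The gripper opens to 85 mm and grips with 20 to 120 N. Pads are 22 mm wide; open, the fingers measure 114 mm over their backs; the gripper's body (76 mm by 85 mm) begins 54 mm behind the grasp point. The pads swing forward as they close: fully open they stand 13 mm farther back than shut.
Start: joints at [1.081, 0.477, 0.022, 1.555, -0.011, 1.109, -0.083], TCP at [0.252, -0.626, 0.231] pointing down, gripper open.
Joint ranges: [-2.96, 2.96], [-0.34, 2.1], [-1.41, 1.46], [0.24, 2.44], [-1.37, 4.51], [0.17, 1.92], [-2.96, 2.96]. Speed limits (rad/s): [2.39, 2.39, 3.14, 3.14, 3.14, 3.14, 3.14].

INTERFACE

Orientations are given as a unit quaternion [w, x, y, z].
In Python, from station import readout, imaging, hand_in gives the robot as it stands.
- The arm moves only by the tool drive_tool, never from a script. Its argument "series" is a list of rows, each a list of 5 numbers: the shift along the tool's x, y, z in cm, then the turn about the tool's z in degrees, then the closure, from -1 (fully open) to 1 (shut). A call has 1 to 8 rows; each row shifts and turns the commanded pose from where the row before left it, along the tool's axes as they then stand; what a row does not reach is not made up. A row lasts 1/10 s, in which the tool goes at most 50 mm and 8.59 degrees, less where a joint would pass 70% of its speed; a pose out of reach is approached as far as the arm can. A call with a gripper value outside its range is refused whole. The fingers move at their own pace and stop on an object; "squeeze" is the grip in N (left out, the last holds). Time passes only in rows, so rows that do not move let the fingers close. It gives the time, the measured TCP pose, the force, the opening and the grip force at its end, in the units of the state.
- readout.get_obs(): the state, without advancing time (a new reading comes with each control period).
- imaging.read_camera(name): name is "scene" or "top"; returns the picture (384x512x3 uint8, red, green, blue); there is no depth.
- imaging.camera_model(name): a dict with "vfov" (degrees; the focal length in pixels is half the picture's height over the tangent of half this angle, whatever the lens; pixels are square), "cx", "cy" (the principal point, pixels), "distortion" ([k1, k2, p1, p2, k3] as OpenCV has them; the pictures are not rectified), "xyz" and "orientation" of the camera in the world. Camera axes: x right, y down, z forward; pixel columns grow to the right and rows downward; lengths in m; the calibration is good to about 2 mm. A picture is of the moment at which its call begins. camera_model takes no time and is no camera call.
- hand_in(): hands the job in; it is judged then, once.
Trained networks look in the newest picture that a camera, given by its name, has taken for a name from the list of things; names that differ only in an ending like _2 or _b are one class to them, and where a whole thing is asked for, a point or a joint stands for the part that bears it (a point fixed in the world has none). Each returns a list of dicts, best first, with "conf" (0 to 1); they miss things now and then, are a little off and sometimes report something else, mostly with a low value. They report only what shows in the picture. A call takes as long as a camera call. They do not tell look-alikes from the thing itself.
- imaging.cut_out(thing, camera): "mask" (384x512 bool, what is visible of it) and "centre" ([column, row] in pixels, amid what is visible of it).
The state is a dict: "t": time; "q": joint angles; "joint_vel": joint speeds; "joint_torque": joint torques, N m; "eef_pos": TCP position; "tool_rot": TCP orientation; "contact_force": force on the tool from outside, world axes, zero at the start; "torque": the same for the moment, N m; "gripper_width": opening from 0.0 (shut) to 1.0 (fully open); "grasp_force": force on a finger pad.
Only numpy, scipy, OpenCV 4.12 (cv2) and the standard library are available. Lean on these libraries where they do the work, as an engineer would, in place of code of your own. Each camera call takes 0.05 s, during which the arm holds its last target. There are 200 camera calls.

TASK

The basin's round temperature knob has been left too hot, and being worn it has a good deal of slack on its spindle. Turn it back towards cold until the spindle itself stands at least a tick past the broad mark, then bring it up again from the cold side and stop with both the brass spindle tab and the knob's pointer on the mark. Leave the cross-handled flow tap as it is, and do not disturb the toiletries.

Things in the scene. Friction and masses are not known exactly. Their poses are not given: they have to be found in the camera images.
- temp_valve: Thermostatic temperature valve, fixed: flat white round rose, 92 mm across, 7 mm high, fine ticks 0.3 rad apart and one broad mark. Origin on the knob's upright axis at z = 0; x axis points to the broad mark, z up. From above counterclockwise is hotter. The scale ends in one stud (cold, 1.8 rad clockwise of the mark) and two studs (hot, 4.2 rad counterclockwise). May stand left or right of the flow tap.
- temp_spindle (a joint): The brass spindle's angle about the upright axis, rad: 0 with its tab on the broad mark, positive counterclockwise from above (hotter), stops at -1.8 and 4.2. It turns stiffly (about 0.15 N m of friction) and stays where it is left. It starts 2.6 to 4.0 rad on the hot side.
- temp_knob (a joint): The knob's angle relative to the spindle, rad: the slack, -0.45 to 0, nearly free (0.02 N m). At 0 (pointer in line with the spindle tab) the knob drives the spindle counterclockwise, hotter; at -0.45 (pointer 0.45 rad clockwise of the tab) it drives it clockwise, colder. Pointer angle from the mark = temp_spindle + temp_knob. Starts anywhere in its range.
- knob_grip (a point): Point on the knob's axis 42 mm above the wash top, a good height to grip. The knob is a chrome cylinder, 52 mm across from 17.5 to 60 mm above the wash top, with shallow flutes; below it a skirt 60 mm across with a black pointer nose. It can be gripped at any yaw; 20 to 30 N holds it by friction. The spindle's screw and tab stand 5 mm proud of its top.
- temp_mark (a point): The broad mark on the rose, 41.5 mm from the axis, 8 mm above the wash top.
- spindle_tab (a point): Tip of the brass tab washer keyed to the spindle, lying on the knob's top 61 mm above the wash top, 24.5 mm from the axis; it turns with the spindle, not with the knob.
- knob_pointer (a point): Tip of the knob's black pointer nose, 37 mm from the axis, 12.5 mm above the wash top.
- flow_arm (a point): End of one arm of the flow tap's chrome cross handle (71 mm across its arms, hub 56 mm tall, on a steel rose 68 mm across); it turns under 0.12 N m of friction. To be left alone. Its axis is at least 150 mm from the knob's.
- spout: Chrome spout, fixed: column 32 mm thick, 210 mm tall, reaching 155 mm to the right (-y) over the basin. Origin at its foot.
- soap: Yellow soap bar, 58 x 88 x 28 mm, on the pink shelf; origin under its middle. To be left alone.
- rack: Orange plastic toothbrush rack with four slots, 52 x 130 x 95 mm, two brushes standing in it up to 170 mm, on the pink shelf; origin under its middle. To be left alone.
- tumbler: Small clear glass tumbler, 66 mm across, 85 mm tall, on the pink shelf; origin under its middle. To be left alone.
- tin: Round aluminium tin with a press-button lid, 64 mm across, 29 mm tall, on the wash top, between the valves and the wall; origin under its middle. To be left alone.
- tweezer: Chrome tweezer, 99 mm long (along its own x), 7 mm tall, lying flat, on the wash top, nearer the robot than the valves; origin under its middle. To be left alone.
- nail_brush: Wooden nail brush, 38 x 90 x 40 mm, on the wash top, right of the valves; origin under its middle. To be left alone.
- shelf_edge (a point): Middle of the front lip of the narrow pale pink ceramic dish shelf (820 mm long along y, lip top 94 mm and floor 86 mm above the wash top), set into a low painted brick wall 225 mm tall that runs across the back, its face 60 mm behind this lip. Fixed, always here.
There are look-alikes about, which are no part of the job. What is shaped like the temp_valve but purple or red is not meant.

How it is judged:
On the way:
1. the spindle has been turned back to the cold side of the mark, at least 0.22 rad (most of a tick) past it (value of joint temp_spindle below -0.22 rad), for 0.1 s.
At the end, for the whole second after the job is handed in: The spindle tab stands on the broad mark within 0.15 rad (half a tick) and at rest, the slack is taken up on the hot-turning side (the knob's pointer trails the tab by less than 0.15 rad), and the flow tap is where it was (its arm within 8 mm) (value of joint temp_spindle between -0.15 and 0.15 rad and value of joint temp_knob above -0.15 rad and velocity of joint temp_spindle between -0.02 and 0.02 rad/s and distance of flow_arm from where it was at the start of the episode below 0.008 m); the robot touches nothing.
It fails at once if the flow tap was turned (its arm moved more than 8 mm) (distance of flow_arm from where it was at the start of the episode above 0.008 m).
It fails at once if a bystander was pushed more than 20 mm or the tumbler tipped (distance of any of soap, rack, tumbler, tin, tweezer, nail_brush from where it was at the start of the episode above 0.02 m or angle between tumbler's own z axis and vertical above 0.35 rad).
It also fails if it takes over 61 s, if anything falls off the work surface, if the arm or the gripper's body presses on something with over 40 N, if the wrist force passes 120 N, or if a joint passes its speed limit or range.

## Working session

There is one attempt and no reset: what is moved stays moved. The work goes in short steps, Python scripts to look and compute and a tool call to move; the robot and the scene stay as the last step left them, time stands still between calls to the robot, and variables do not carry over. Pictures are saved under pics/ and viewed, at most 10 in all, crops included, and the job is handed in when it is done.

Besides the shell and the picture viewer there is one more tool, called after "Request:" as name(argument=value, ...) on one line, values as JSON. drive_tool: Moves the arm, as the interface text tells. Its arguments: {"type":"object","properties":{"series":{"type":"array"},"squeeze":{"type":"number"}},"required":["series"]}

```bash
mkdir -p pics; cat > h.py <<'E'
import numpy as np, cv2
from station import readout, imaging, hand_in
def cam(n):
    m=imaging.camera_model(n); f=192/np.tan(np.radians(m['vfov'])/2)
    K=np.array([[f,0,m['cx']],[0,f,m['cy']],[0,0,1.]]); w,x,y,z=m['orientation']
    from scipy.spatial.transform import Rotation as R
    return K,np.array(m['distortion'],float),R.from_quat([x,y,z,w]).as_matrix(),np.array(m['xyz'])
def ray(n,uv):
    K,d,R,t=cam(n); p=cv2.undistortPoints(np.array([[uv]],float),K,d)[0,0]
    return t,R@np.array([p[0],p[1],1])
def atz(n,uv,z):
    t,r=ray(n,uv); return t+r*(z-t[2])/r[2]
def tri(uv1,uv2,n1='scene',n2='top'):
    t1,a=ray(n1,uv1);t2,b=ray(n2,uv2); s=np.linalg.lstsq(np.c_[a,-b],t2-t1,rcond=None)[0]
    p,q=t1+s[0]*a,t2+s[1]*b; return (p+q)/2,np.linalg.norm(p-q)
def proj(n,P):
    K,d,R,t=cam(n); return cv2.projectPoints((np.atleast_2d(P)-t)@R,np.zeros(3),np.zeros(3),K,d)[0][:,0]
E
python3 - <<'E'
from h import *
ims=[]
for n in('scene','top'):
    im=imaging.read_camera(n); cv2.imwrite(f'pics/{n}0.png',im[:,:,::-1])
    print(n,imaging.camera_model(n))
    for th in('temp_valve','knob_grip','spindle_tab','knob_pointer','temp_mark','flow_arm'):
        for r in imaging.cut_out(th,n)[:4]: print(th,round(r['conf'],2),np.round(r['centre'],1),r['mask'].sum())
print(readout.get_obs())
E
```

```text
scene {'vfov': 53.00660441324519, 'cx': 249.1153797139274, 'cy': 191.2991192536444, 'distortion': array([-0.12189028,  0.        ,  0.        ,  0.        ,  0.        ]), 'xyz': array([1.08064805, 0.66965963, 0.7196555 ]), 'orientation': array([-0.14355848,  0.31512734,  0.84262609, -0.4123918 ])}
temp_valve 0.87 [395.1 249. ] 975
temp_valve 0.85 [292.2 238.8] 917
temp_valve 0.77 [349.1 257.2] 1063
temp_valve 0.73 [331.7 214.8] 760
knob_grip 0.89 [350.4 253.8] 573
knob_grip 0.84 [329.4 212.2] 496
knob_grip 0.65 [295.  234.4] 512
knob_grip 0.57 [393.9 246. ] 579
spindle_tab 0.89 [394.8 243.9] 637
spindle_tab 0.75 [291.9 230.7] 536
spindle_tab 0.7 [331.3 213.4] 507
spindle_tab 0.65 [353.5 254.3] 664
knob_pointer 0.93 [396.3 240.8] 597
knob_pointer 0.68 [352.8 253. ] 626
knob_pointer 0.62 [293.7 235.4] 531
knob_pointer 0.62 [330.3 211.7] 521
temp_mark 0.97 [331.2 215.1] 799
temp_mark 0.95 [294.  238.5] 928
temp_mark 0.87 [349.6 259.5] 1056
temp_mark 0.75 [393.7 248.9] 982
flow_arm 0.49 [244.3 193.3] 183
top {'vfov': 43.99043925166355, 'cx': 254.4954795624312, 'cy': 187.74368928735134, 
[... 910 characters left out ...]
rray([ 1.08090003,  0.47697241,  0.02240653,  1.55540282, -0.01150653,
        1.10933326, -0.0831151 ]), 'joint_vel': array([ 0.00021971,  0.00116746,  0.00171261,  0.00040086, -0.00118408,
       -0.00081211,  0.00043407]), 'joint_torque': array([-5.22684732e-04, -5.96158755e+01,  1.60557032e+00, -2.81489486e+01,
        1.23740107e-02,  1.54362886e-03,  2.74353971e-05]), 'eef_pos': array([ 0.25150246, -0.62640178,  0.23132535]), 'tool_rot': array([3.88560684e-06, 9.81838479e-01, 1.89718740e-01, 9.93305087e-06]), 'contact_force': array([-0.12523463, -0.37101595, -0.55541876]), 'torque': array([ 0.00069145, -0.0336286 , -0.04731485]), 'grasp_force': 0.0, 'gripper_width': 1.0031458791108279}
```

View pics/scene0.png

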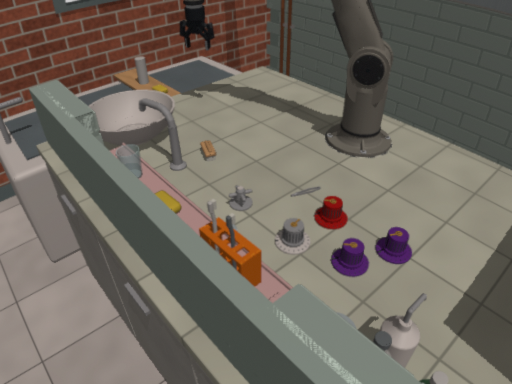

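View pics/top0.png

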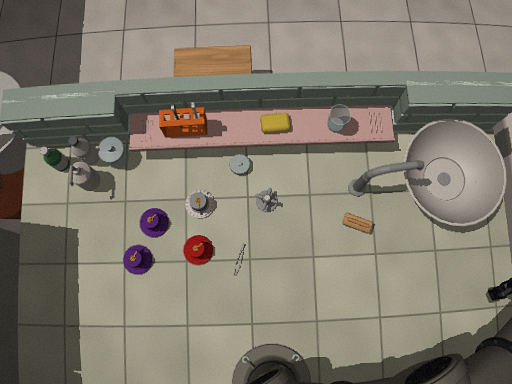

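The candidates are white (scene 293,235 / top 200,203), red (331,211 / 198,249), purple (350,255 / 154,222) and purple (396,243 / 138,259). The white one fits the description. Next I'll check it up close and triangulate.

```bash
cat >> h.py <<'E'
def crop(n,c,name,h=28,s=14):
    im=imaging.read_camera(n); u,v=map(int,c); a=im[v-h:v+h,u-h:u+h]
    return cv2.resize(a,None,fx=400/(2*h),fy=400/(2*h),interpolation=cv2.INTER_CUBIC)[:,:,::-1]
E
python3 - <<'E'
from h import *
a=crop('scene',(293,236),'');b=crop('top',(200,203),'')
cv2.imwrite('pics/c1.png',np.hstack([a,b]))
ms={}
for n,c in(('scene',(293,237)),('top',(200,203))):
    for th in('temp_valve','knob_grip'):
        for r in imaging.cut_out(th,n):
            if np.hypot(*(np.array(r['centre'])-c))<12:
                ys,xs=np.nonzero(r['mask']); print(n,th,r['conf'],r['centre'],xs.min(),xs.max(),ys.min(),ys.max(), r['mask'].sum()); ms[n,th]=np.array(r['centre'])
                break
for th in('temp_valve','knob_grip'):
    if ('scene',th) in ms and ('top',th) in ms: print(th,tri(ms['scene',th],ms['top',th]))
for n in('scene','top'):
    for r in imaging.cut_out('flow_arm',n)[:2]+imaging.cut_out('tin',n)[:1]: print(n,r['conf'],r['centre'],atz(n,r['centre'],.03))
E
```

```text
scene temp_valve 0.71 [294.0, 234.2] 283 304 218 248 551
scene knob_grip 0.59 [291.6, 233.0] 282 303 218 247 534
top temp_valve 0.6 [201.4, 204.1] 185 213 190 218 646
top knob_grip 0.67 [198.7, 200.6] 189 209 192 213 340
temp_valve (array([0.54389919, 0.19630286, 0.01943163]), np.float64(0.004900081149736007))
knob_grip (array([0.55420945, 0.20076398, 0.03319005]), np.float64(0.0007820047890718184))
scene 0.66 [296.8, 237.2] [0.55297631 0.21758918 0.03      ]
scene 0.64 [132.2, 158.6] [ 0.69686774 -0.397057    0.03      ]
top 0.44 [264.8, 198.7] [ 0.55313793 -0.00162817  0.03      ]
top 0.83 [238.9, 162.5] [0.67135781 0.07440741 0.03      ]
```

View pics/c1.png

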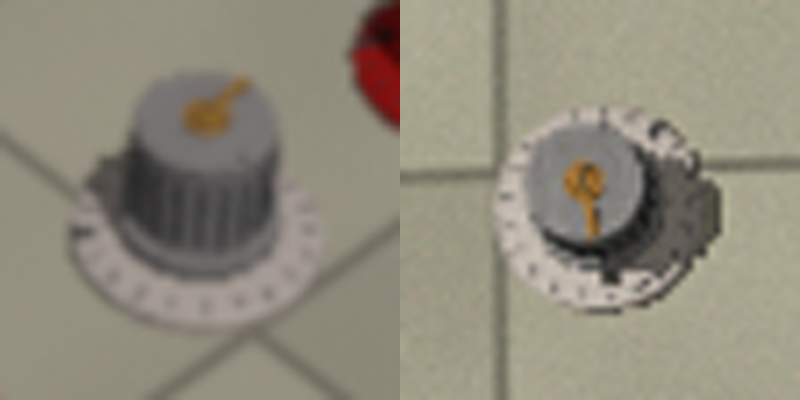

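The white fluted knob shows a brass screw and tab: scene crop screw (208,118), tab tip (246,82); top crop screw (585,180), tab tip (594,238). The broad mark is probably at scene crop (80,232), and the pointer nose at top crop (610,270). The choice holds, so I'll triangulate these points.

```bash
python3 - <<'E'
from h import *
S=lambda x,y:(265+(x+.5)*.14-.5,208+(y+.5)*.14-.5)
T=lambda x,y:(172+(x-400+.5)*.14-.5,175+(y+.5)*.14-.5)
c,e=tri(S(208,116),T(585,180)); print('screw',c,e)
t,e=tri(S(246,82),T(594,238)); print('tab',t,e)
print('rose top',atz('top',T(600,208),.007), 'scene',atz('scene',S(197,212),.007))
ang=lambda p:np.arctan2(p[1]-c[1],p[0]-c[0])
print('tab',ang(atz('scene',S(246,82),.061)),ang(atz('top',T(594,238),.061)))
print('mark',ang(atz('scene',S(80,232),.008)),atz('scene',S(80,232),.008))
print('studs?',ang(atz('top',T(660,130),.01)),ang(atz('top',T(692,160),.01)))
print('pointer',ang(atz('top',T(610,272),.0125)), atz('top',T(610,272),.0125))
print(readout.get_obs()['eef_pos'])
for n in('scene','top'):
  for th in('rack','tin','tweezer'):
    for r in imaging.cut_out(th,n)[:1]: print(n,th,r['conf'],atz(n,r['centre'],.03))
E
```

```text
screw [0.55038231 0.20135423 0.06312203] 0.0002683106198823407
tab [0.5261616  0.19748768 0.06165537] 0.0010717264087967227
rose top [0.54942774 0.20150811 0.007     ] scene [0.54451816 0.19458109 0.007     ]
tab -2.9491201688135686 -3.0043334863173765
mark -0.6778496164194561 [0.58397297 0.17431002 0.008     ]
studs? -0.6958460949865432 -1.1477998784268755
pointer -2.995273228018927 [0.51994525 0.19686864 0.0125    ]
[ 0.25151272 -0.62641266  0.23132231]
scene rack 0.81 [0.69214079 0.11966793 0.03      ]
scene tweezer 0.51 [0.38688384 0.09695622 0.03      ]
top rack 0.93 [0.82339694 0.24256862 0.03      ]
top tin 0.83 [0.67135781 0.07440741 0.03      ]
```

Request:
drive_tool(series=[[3.2,-3.6,0,0,-1],[3.2,-3.6,0,0,-1],[3.2,-3.6,0,0,-1],[3.2,-3.6,0,0,-1],[3.2,-3.6,0,0,-1],[3.2,-3.6,0,0,-1],[3.2,-3.6,0,0,-1],[3.2,-3.6,0,0,-1]], squeeze=30)

```text
t: 2.3
eef_pos: [0.3822, -0.262, 0.2317]
tool_rot: [0.0, 0.982, 0.19, 0.0]
contact_force: [1.1, -0.4, 0.1]
gripper_width: 0.998
grasp_force: 0.0
```

```bash
cat > st.py <<'E'
from h import *
from scipy.spatial.transform import Rotation as R
o=readout.get_obs(); w,x,y,z=o['tool_rot']; M=R.from_quat([x,y,z,w]).as_matrix()
print('t',o['t'],'pos',o['eef_pos'],'yaw',np.arctan2(M[1,0],M[0,0]),'q',np.round(o['q'],2),'F',np.round(o['contact_force'],1),'M',np.round(o['torque'],3),'w',round(o['gripper_width'],3),'g',round(o['grasp_force'],1))
g=np.array([.550,.201,.042-.019+.0])
print('to grip in tool cm',np.round(100*M.T@(g-o['eef_pos']),2))
E
python3 st.py
```

```text
t 2.3 pos [ 0.38220794 -0.26201551  0.23168855] yaw 0.38156760477693835 q [ 0.63  0.13 -0.18  2.03  0.03  0.98 -0.75] F [ 1.1 -0.4  0.1] M [ 0.03  -0.047 -0.012] w 0.998 g 0.0
to grip in tool cm [ 32.8  -36.74  20.85]
```

Request:
drive_tool(series=[[3.2,-3.6,0,0,-1],[3.2,-3.6,0,0,-1],[3.2,-3.6,0,0,-1],[3.2,-3.6,0,0,-1],[3.2,-3.6,0,0,-1],[3.2,-3.6,0,0,-1],[3.2,-3.6,0,0,-1],[3.2,-3.6,0,0,-1]])

```text
t: 3.1
eef_pos: [0.5126, 0.1007, 0.2316]
tool_rot: [0.0, 0.982, 0.19, 0.0]
contact_force: [0.4, -1.4, 0.1]
gripper_width: 1.003
grasp_force: 0.0
```

Request:
drive_tool(series=[[3.2,-3.6,0,0,-1],[3.2,-3.6,0,0,-1],[0,0,0,-8.5,-1],[0,0,0,-8.5,-1]])

```text
t: 3.5
eef_pos: [0.5445, 0.192, 0.2312]
tool_rot: [-0.0, 0.941, 0.337, 0.0]
contact_force: [0.1, -0.1, -0.2]
gripper_width: 0.994
grasp_force: 0.0
```

```bash
python3 st.py
```

```text
t 3.5 pos [0.54451914 0.19198785 0.2311789 ] yaw 0.6879200332383909 q [-0.02  0.37 -0.54  1.77  0.21  1.07 -1.52] F [ 0.1 -0.1 -0.2] M [0.009 0.015 0.003] w 0.994 g 0.0
to grip in tool cm [ 0.99 -0.33 20.82]
```

Request:
drive_tool(series=[[1.0,-0.3,0,0,-1],[0,0,0.5,-8.5,-1],[0,0,0.5,-8.5,-1],[0,0,0.5,-8.5,-1],[0,0,0.5,-8.5,-1],[0,0,0.5,-8.5,-1],[0,0,0.5,-8.5,-1],[0,0,0.5,-8.5,-1]])

```text
t: 4.3
eef_pos: [0.551, 0.1982, 0.1962]
tool_rot: [0.0, 0.653, 0.757, 0.0]
contact_force: [-0.0, -0.5, -0.4]
gripper_width: 1.0
grasp_force: 0.0
```

Request:
drive_tool(series=[[0,0,0.5,-8.5,-1],[0,0,0.5,-8.5,-1],[0,0,0.5,-8.5,-1],[0,0,0.5,-8.5,-1],[0,0,0.5,-8.5,-1],[0,0,0.5,-8.5,-1],[0,0,0.5,-8.5,-1],[0,0,0.5,-8.5,-1]])

```text
t: 5.1
eef_pos: [0.5511, 0.1981, 0.1562]
tool_rot: [0.0, 0.118, 0.993, 0.0]
contact_force: [0.1, -0.1, -0.3]
gripper_width: 0.999
grasp_force: 0.0
```

Request:
drive_tool(series=[[0,0,0.5,-8.5,-1],[0,0,0.5,-8.5,-1],[0,0,0.5,-8.5,-1],[0,0,0.5,-8.5,-1],[0,0,0.5,-8.5,-1],[0,0,0.5,-8.5,-1],[0,0,0.5,-8.5,-1],[0,0,0.5,-8.5,-1]])

```text
t: 5.9
eef_pos: [0.5512, 0.198, 0.116]
tool_rot: [0.0, -0.457, 0.89, -0.0]
contact_force: [-0.2, -0.8, -0.9]
gripper_width: 0.999
grasp_force: 0.0
```

```bash
python3 st.py
```

```text
t 5.9 pos [0.55118525 0.19799462 0.11595647] yaw -2.1926491852172614 q [ 0.36  0.79 -1.18  1.82  0.82  1.12  1.41] F [-0.2 -0.8 -0.9] M [-0.008 -0.018  0.011] w 0.999 g 0.0
to grip in tool cm [-0.18  0.27  9.3 ]
```

Request:
drive_tool(series=[[-0.2,0.3,1,0,-1],[0,0,2,0,-1],[0,0,2,0,-1],[0,0,2,0,-1],[0,0,1.5,0,-1],[0,0,0.8,0,-1],[0,0,0,0,-1]])

```text
t: 6.6
eef_pos: [0.5486, 0.2012, 0.0219]
tool_rot: [-0.001, -0.457, 0.89, 0.0]
contact_force: [0.4, -0.8, -0.2]
gripper_width: 1.001
grasp_force: 0.0
```

Request:
drive_tool(series=[[0,0,0,0,0],[0,0,0,0,0.5],[0,0,0,0,1],[0,0,0,0,1],[0,0,0,0,1],[0,0,0,0,1]], squeeze=30)

```text
t: 7.2
eef_pos: [0.5498, 0.2019, 0.0243]
tool_rot: [0.001, -0.457, 0.89, -0.0]
contact_force: [-0.8, -0.1, 5.6]
gripper_width: 0.603
grasp_force: 31.2
```

```bash
python3 st.py
```

```text
t 7.2 pos [0.54978238 0.20186741 0.02427838] yaw -2.1927722381219166 q [ 0.29  0.89 -1.07  1.87  0.95  1.    1.31] F [-0.8 -0.1  5.6] M [-0.129  0.174 -0.014] w 0.603 g 31.2
to grip in tool cm [ 0.06 -0.07  0.13]
```

Request:
drive_tool(series=[[0,0,0,6,1],[0,0,0,7,1],[0,0,0,7,1],[0,0,0,7,1],[0,0,0,7,1],[0,0,0,7,1],[0,0,0,7,1],[0,0,0,7,1]])

```text
t: 8.0
eef_pos: [0.5501, 0.2013, 0.0243]
tool_rot: [0.001, 0.008, 1.0, -0.0]
contact_force: [0.5, -2.3, 5.7]
gripper_width: 0.599
grasp_force: 31.3
```

```bash
python3 st.py
```

```text
t 8.0 pos [0.55009285 0.20129929 0.02426239] yaw 3.1257148361097604 q [ 0.19  0.79 -0.9   1.87  0.81  0.89  0.44] F [ 0.5 -2.3  5.7] M [-0.476  0.088  0.13 ] w 0.599 g 31.3
to grip in tool cm [ 0.01 -0.03  0.13]
```

Request:
drive_tool(series=[[0,0,0,8,1],[0,0,0,8,1],[0,0,0,8,1],[0,0,0,8,1],[0,0,0,8,1],[0,0,0,8,1],[0,0,0,8,1],[0,0,0,8,1]])

```text
t: 8.8
eef_pos: [0.5497, 0.2007, 0.0242]
tool_rot: [0.001, 0.537, 0.844, -0.0]
contact_force: [-1.5, -2.7, 8.4]
gripper_width: 0.601
grasp_force: 31.5
```

Request:
drive_tool(series=[[0,0,0,8,1],[0,0,0,8,1],[0,0,0,8,1],[0,0,0,8,1],[0,0,0,8,1],[0,0,0,8,1],[0,0,0,8,1],[0,0,0,8,1]])

```text
t: 9.6
eef_pos: [0.549, 0.2007, 0.0242]
tool_rot: [0.001, 0.902, 0.431, -0.0]
contact_force: [-4.5, -2.9, 9.2]
gripper_width: 0.599
grasp_force: 31.7
```

```bash
python3 st.py
```

```text
t 9.6 pos [0.54896568 0.20074337 0.02419955] yaw 0.8910369663755457 q [-0.15  0.63 -0.4   1.9   0.38  0.69 -1.46] F [-4.5 -2.9  9.2] M [-0.619  0.891  0.21 ] w 0.599 g 31.7
to grip in tool cm [0.09 0.06 0.12]
```

Request:
drive_tool(series=[[0,0,0,8,1],[0,0,0,8,1],[0,0,0,8,1],[0,0,0,8,1],[0,0,0,8,1],[0,0,0,8,1],[0,0,0,8,1],[0,0,0,0,1]])

```text
t: 10.4
eef_pos: [0.5487, 0.2014, 0.0242]
tool_rot: [0.0, 0.999, -0.042, -0.0]
contact_force: [-2.8, -2.1, 9.6]
gripper_width: 0.595
grasp_force: 31.7
```

Request:
drive_tool(series=[[0,0,0,0,0],[0,0,0,0,-1],[0,0,0,0,-1],[0,0,0,0,-1],[0,0,-2,0,-1],[0,0,-3,0,-1],[0,0,-3,0,-1]])

```text
t: 11.1
eef_pos: [0.5488, 0.2014, 0.1036]
tool_rot: [0.0, 0.999, -0.04, -0.001]
contact_force: [-0.2, 0.1, 0.4]
gripper_width: 0.997
grasp_force: 0.0
```

```bash
python3 st.py; python3 - <<'E'
from h import *
a=crop('scene',(293,236),'');b=crop('top',(200,203),'')
cv2.imwrite('pics/c2.png',np.hstack([a,b]))
E
```

```text
t 11.1 pos [0.54876562 0.20136287 0.1036283 ] yaw -0.0805959460649142 q [-0.32  0.49 -0.18  1.87  0.12  0.79 -2.21] F [-0.2  0.1  0.4] M [ 0.03  -0.081  0.006] w 0.997 g 0.0
to grip in tool cm [0.14 0.02 8.06]
```

View pics/c2.png

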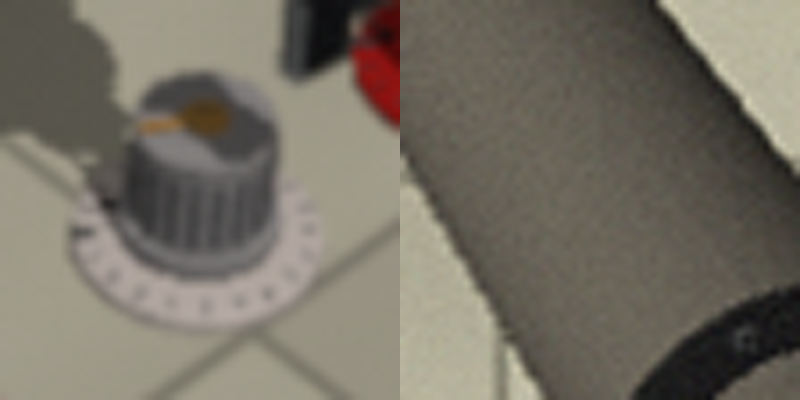

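The scene crop shows the tab tip at (142,127), close to the broad mark at (80,232), and the pointer nose at about (107,203), clockwise of it. The top view is blocked by the arm.

```bash
python3 - <<'E'
from h import *
S=lambda x,y:(265+(x+.5)*.14-.5,208+(y+.5)*.14-.5)
c=np.array([.550,.2013])
for n,p,z in(('tab',(142,127),.061),('ptr',(107,203),.0125),('mark',(80,232),.008)):
    P=atz('scene',S(*p),z); print(n,np.arctan2(P[1]-c[1],P[0]-c[0]),np.hypot(*(P[:2]-c)))
E
```

```text
tab -0.5734584229662614 0.023463793953639935
ptr -0.9576907747972981 0.03423046379386755
mark -0.6713504135881426 0.04338918564873024
```

Request:
drive_tool(series=[[0.15,0,0,-8.5,-1],[0,0,0,-8.5,-1],[0,0,0,-8.5,-1],[0,0,0,-8.5,-1],[0,0,0,-8.5,-1],[0,0,0,-8.5,-1],[0,0,0,-8.5,-1],[0,0,0,-8.5,-1]])

```text
t: 12.0
eef_pos: [0.5503, 0.2012, 0.1024]
tool_rot: [-0.0, 0.849, 0.528, -0.001]
contact_force: [0.1, 0.4, -0.4]
gripper_width: 0.997
grasp_force: 0.0
```

Request:
drive_tool(series=[[0,0,2,0,-1],[0,0,2,0,-1],[0,0,2,0,-1],[0,0,1.4,0,-1],[0,0,0.6,0,-1],[0,0,0,0,0],[0,0,0,0,1],[0,0,0,0,1]])

```text
t: 12.8
eef_pos: [0.5502, 0.2024, 0.0246]
tool_rot: [-0.0, 0.851, 0.526, 0.0]
contact_force: [-4.9, 1.2, 1.5]
gripper_width: 0.598
grasp_force: 30.9
```

Request:
drive_tool(series=[[0,0,0,0,1],[0,0,0,0,1],[0,0,0,0,1]])

```text
t: 13.1
eef_pos: [0.5502, 0.2024, 0.0245]
tool_rot: [-0.0, 0.851, 0.526, 0.0]
contact_force: [-5.0, 1.1, 6.3]
gripper_width: 0.6
grasp_force: 31.3
```

```bash
python3 st.py
```

```text
t 13.1 pos [0.55017293 0.20238842 0.02446698] yaw 1.106912103599292 q [-0.15  0.64 -0.41  1.89  0.38  0.69 -1.25] F [-5.   1.1  6.3] M [ 0.146  0.916 -0.045] w 0.6 g 31.3
to grip in tool cm [-0.13  0.05  0.15]
```

Request:
drive_tool(series=[[0,0,0,8,1],[0,0,0,8,1],[0,0,0,8,1],[0,0,0,8,1],[0,0,0,8,1],[0,0,0,0,1],[0,0,0,0,1]])

```text
t: 13.8
eef_pos: [0.5507, 0.2017, 0.0244]
tool_rot: [0.0, 0.979, 0.204, 0.0]
contact_force: [-3.3, 0.4, 6.9]
gripper_width: 0.602
grasp_force: 31.6
```

```bash
python3 st.py; python3 - <<'E'
from h import *
cv2.imwrite('pics/c3.png',crop('scene',(293,236),''))
E
```

```text
t 13.8 pos [0.55073284 0.20166992 0.02441351] yaw 0.411456764526239 q [-0.28  0.61 -0.24  1.9   0.22  0.65 -1.81] F [-3.3  0.4  6.9] M [-0.311  0.753 -0.022] w 0.602 g 31.6
to grip in tool cm [-0.09  0.03  0.14]
```

View pics/c3.png

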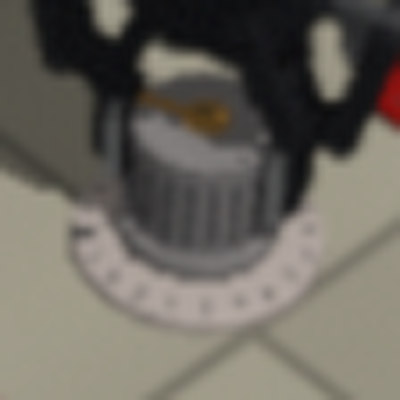

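The tab tip is now at (142,97), further clockwise and past the mark.

```bash
python3 - <<'E'
from h import *
S=lambda x,y:(265+(x+.5)*.14-.5,208+(y+.5)*.14-.5)
c=np.array([.550,.2013])
for q in ((142,97),(138,96)):
    P=atz('scene',S(*q),.061); print(np.arctan2(P[1]-c[1],P[0]-c[0]),np.hypot(*(P[:2]-c)))
E
```

```text
-1.2111667688081156 0.02531593529348886
-1.2043855155548646 0.026783058026681336
```

Request:
drive_tool(series=[[0,0,0,-8,1],[0,0,0,-8,1],[0,0,0,-8,1],[0,0,0,-8,1],[0,0,0,-8,1],[0,0,0,-8,1],[0,0,0,-8,1],[0,0,0,0,1]])

```text
t: 14.65
eef_pos: [0.5499, 0.2025, 0.0244]
tool_rot: [-0.001, 0.767, 0.642, 0.0]
contact_force: [-6.4, 2.0, 8.9]
gripper_width: 0.596
grasp_force: 32.0
```

```bash
python3 st.py; python3 - <<'E'
from h import *
cv2.imwrite('pics/c4.png',crop('scene',(293,236),''))
E
```

```text
t 14.65 pos [0.54987583 0.20248762 0.02443923] yaw 1.3930767319336381 q [-0.09  0.65 -0.49  1.89  0.45  0.71 -1.01] F [-6.4  2.   8.9] M [0.214 1.323 0.015] w 0.596 g 32.0
to grip in tool cm [-0.14  0.04  0.14]
```

View pics/c4.png

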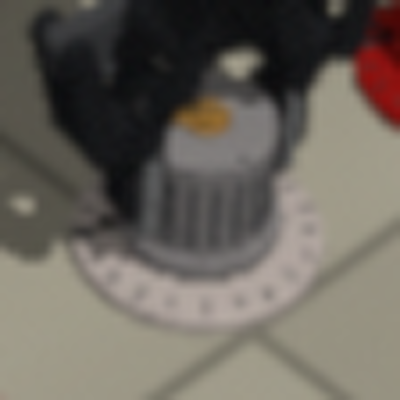

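The tab is hidden by a finger. I'll release, rise and look.

Request:
drive_tool(series=[[0,0,0,0,0],[0,0,0,0,-1],[0,0,0,0,-1],[0,0,0,0,-1],[0,0,-2,0,-1],[0,0,-3,0,-1],[0,0,-5,0,-1],[0,0,-5,0,-1]])

```text
t: 15.5
eef_pos: [0.5504, 0.2009, 0.1743]
tool_rot: [-0.0, 0.769, 0.639, -0.001]
contact_force: [1.9, 1.1, -0.1]
gripper_width: 1.003
grasp_force: 0.0
```

Request:
drive_tool(series=[[-4,0,-1,0,-1],[-4.5,0,0,0,-1],[-4.5,0,0,0,-1],[-4.5,0,0,0,-1],[-4.5,0,0,0,-1],[-4,0,0,0,-1]])

```text
t: 16.1
eef_pos: [0.5023, -0.0568, 0.1835]
tool_rot: [0.001, 0.77, 0.638, -0.0]
contact_force: [0.6, -0.8, -0.2]
gripper_width: 1.004
grasp_force: 0.0
```

```bash
python3 st.py; python3 - <<'E'
from h import *
a=crop('scene',(293,236),'');b=crop('top',(200,203),'')
cv2.imwrite('pics/c5.png',np.hstack([a,b]))
E
```

```text
t 16.1 pos [ 0.50229073 -0.05683746  0.18348517] yaw 1.384717847004717 q [ 0.45  0.3  -0.54  1.98  0.2   0.91 -0.38] F [ 0.6 -0.8 -0.2] M [-0.021 -0.028  0.044] w 1.004 g 0.0
to grip in tool cm [26.23 -0.09 16.03]
```

View pics/c5.png

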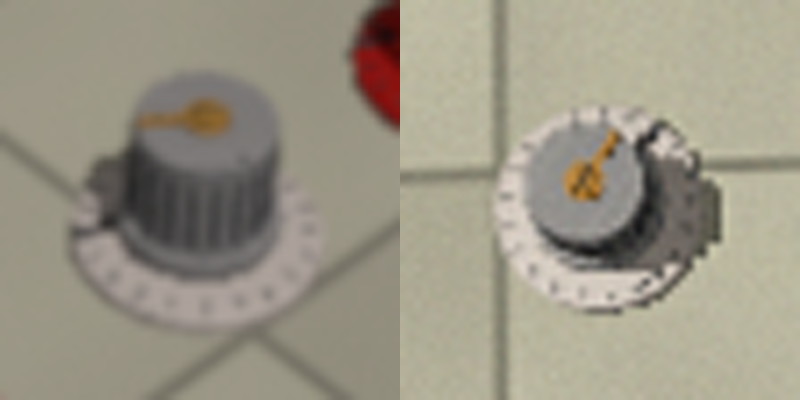

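Tab tip is at scene crop (138,122) and top crop (617,133). The pointer nose is at scene (107,221), next to the mark at (78,232); in the top view the two merge around (655,132).

```bash
python3 - <<'E'
from h import *
S=lambda x,y:(265+(x+.5)*.14-.5,208+(y+.5)*.14-.5)
T=lambda x,y:(172+(x-400+.5)*.14-.5,175+(y+.5)*.14-.5)
c=np.array([.550,.2013])
for n,k,f,q,z in(('tab','scene',S,(138,122),.061),('tab','top',T,(617,133),.061),('screw','top',T,(585,182),.064),('screw','scene',S,(208,117),.064),('ptr','scene',S,(107,221),.0125),('mark','scene',S,(78,232),.008),('ptr/mark','top',T,(652,137),.010),('mark','top',T,(662,127),.008)):
    P=atz(k,f(*q),z); print(n,k,np.arctan2(P[1]-c[1],P[0]-c[0]),np.hypot(*(P[:2]-c)),P)
# ideal appearance for mark angle guesses
for a in(-.55,-.62,-.7,-.8):
    d=np.array([np.cos(a),np.sin(a)])
    for r,z in((.0415,.008),(.037,.0125),(.0245,.061)):
        P=np.r_[c+r*d,z]; s=(proj('scene',P)[0]-[265,208]+.5)/.14; t=(proj('top',P)[0]-[172,175]+.5)/.14+[400,0]; print(a,r,s.round(),t.round())
E
```

```text
tab scene -0.6841024969785501 0.024475454689995853 [0.56896815 0.18583206 0.061     ]
tab top -0.5812419335558614 0.02472867534514976 [0.57066777 0.18772242 0.061     ]
screw top -2.8935301985755104 0.0005895325482991828 [0.54942851 0.20115525 0.064     ]
screw scene 0.6940168704513587 0.0017885866195705032 [0.55137486 0.20244403 0.064     ]
ptr scene -0.6877969557873937 0.03372035771397655 [0.57605392 0.17989308 0.0125    ]
mark scene -0.672271030220558 0.04410882882602998 [0.58451116 0.17383059 0.008     ]
ptr/mark top -0.6669440989085919 0.03772117311714555 [0.57963812 0.17796614 0.01      ]
mark top -0.6760724400944687 0.044100408730779715 [0.58439992 0.17370487 0.008     ]
-0.55 0.0415 [ 88. 242.] [649. 126.]
-0.55 0.037 [100. 232.] [643. 132.]
-0.55 0.0245 [140. 129.] [616. 133.]
-0.62 0.0415 [ 86. 237.] [655. 129.]
-0.62 0.037 [ 99. 227.] [648. 135.]
-0.62 0.0245 [139. 126.] [619. 135.]
-0.7 0.0415 [ 85. 230.] [661. 133.]
-0.7 0.037 [ 98. 221.] [653. 139.]
-0.7 0.0245 [138. 122.] [623. 138.]
-0.8 0.0415 [ 85. 222.] [668. 140.]
-0.8 0.037 [ 98. 214.] [659. 145.]
-0.8 0.0245 [138. 117.] [627. 141.]
```

Tab is at about -0.63, mark at -0.675 and pointer at -0.69 rad, all within tolerance. The arm is clear, so I'll hand in.

```bash
python3 -c "
from station import hand_in; print(hand_in())"
```

```text
the job is handed in; nothing more can be done
None
```

I turned the spindle to about 0.55 rad on the cold side, brought it back up from cold, and handed the job in with tab and pointer on the broad mark (measured within about 0.05 rad) and the gripper clear; the hand-in call returned no verdict.

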